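# Make up the setting job and the carving job

### The job

Make up the two job boards from the stock on the bench. The setting board (pale, with the round and the square well) gets the green wax ring over its post, the tin of red stones in its round well and the cake of beeswax, with which the setter picks up stones, in its square well; the carving board (dark, with the long channel) gets the purple wax ring over its post and the light-handled chisel in its channel, either way round. Everything sits flat and fully down in its place and is let go; the tin of yellow stones and the dark-handled graver belong to no job and stay where they are.

Things in the scene. Friction and masses are not known exactly. Their poses are not given: they have to be found in the camera images.
- setting_board: Fixed pale wooden board, 84 (x) x 240 (y) x 18 mm, flat; origin: centre of underside. On its centre line (x = 0): at y = +72 mm a brass ring post, 8 mm thick, 26 mm above the board's top, tapered at the tip, 15 mm wide collar 1.5 mm high at its foot; at y = 0 a round well, 58 mm across; at y = -72 mm a square well, 58 x 58 mm. Wells 5 mm deep (dark floor 13 mm above the underside).
- carving_board: Fixed dark brown wooden board, 84 (x) x 240 (y) x 18 mm, flat; origin: centre of underside. On its centre line (x = 0): at y = +86 mm a brass ring post, 8 mm thick, 26 mm above the board's top, tapered at the tip, 15 mm wide collar 1.5 mm high at its foot; from y = -102 to +62 mm (middle -20 mm) a channel 34 mm wide, 164 mm long, 5 mm deep (dark floor 13 mm above the underside).
- green_ring_centre (a point): Centre of the green wax ring, half-way up: loose plain round ring lying flat, 37 mm outside, 21 mm bore, 14 mm high. z axis along the bore.
- purple_ring_centre (a point): Centre of the purple wax ring, half-way up: loose plain round ring lying flat, 33 mm outside, 19 mm bore, 15 mm high. z axis along the bore.
- red_tin_centre (a point): Centre of the tin with red stones, half-way up: loose round white tin, 42 mm across, 15 mm high, standing upright, open, filled with small red stones.
- yellow_tin_centre (a point): Centre of the tin with yellow stones, half-way up: loose round white tin of the same size, 42 mm across, 15 mm high, filled with small amber-yellow stones. It stays in the stock.
- beeswax_cake_centre (a point): Centre of the cake of beeswax, half-way up: loose pale round lump with rounded edges, 44 mm across, 22 mm high.
- chisel_centre (a point): Middle of the small chisel, half-way up (10.5 mm): loose, lying flat, 144 mm long overall along its y axis, 21 mm high, with a light brown wooden handle and a steel blade. Handle, up to 20 mm thick, from y = -72 to +13 mm (held well at y = -20 mm); blade, 6 mm wide, on to y = +72 mm.
- dark_graver_centre (a point): Middle of the graver with the dark brown mushroom-shaped handle, half-way up: loose, lying flat, 126 mm long along its y axis (handle at -y), 26 mm high. It stays in the stock.
Mind the look-alikes: they are no part of the job. What is shaped like the part that bears purple_ring_centre but pink is not meant.

How it is judged:
At the end, for the whole second after the job is handed in: Rings lie flat on their boards over the posts (within 10 mm); red tin and beeswax rest on the floors of their wells (within 12 mm of the middle); the chisel lies in the channel (within 11 mm across, 14 mm along). All aligned within 0.15 rad and at rest (x of green_ring_centre in the frame of setting_board between -0.01 and 0.01 m and y of green_ring_centre in the frame of setting_board between 0.062 and 0.082 m and z of green_ring_centre in the frame of setting_board between 0.0205 and 0.0305 m and angle between the z axis of each of green_ring_centre, red_tin_centre, beeswax_cake_centre and the z axis of setting_board, either way round below 0.15 rad and x of red_tin_centre in the frame of setting_board between -0.012 and 0.012 m and y of red_tin_centre in the frame of setting_board between -0.012 and 0.012 m and z of red_tin_centre in the frame of setting_board between 0.0175 and 0.0235 m and x of beeswax_cake_centre in the frame of setting_board between -0.012 and 0.012 m and y of beeswax_cake_centre in the frame of setting_board between -0.084 and -0.06 m and z of beeswax_cake_centre in the frame of setting_board between 0.021 and 0.027 m and x of purple_ring_centre in the frame of carving_board between -0.01 and 0.01 m and y of purple_ring_centre in the frame of carving_board between 0.076 and 0.096 m and z of purple_ring_centre in the frame of carving_board between 0.021 and 0.031 m and angle between the z axis of purple_ring_centre and the z axis of carving_board, either way round below 0.15 rad and x of chisel_centre in the frame of carving_board between -0.011 and 0.011 m and y of chisel_centre in the frame of carving_board between -0.034 and -0.006 m and z of chisel_centre in the frame of carving_board between 0.02 and 0.027 m and angle between the y axis of chisel_centre and the y axis of carving_board, either way round below 0.15 rad and linear speed of each of green_ring, red_tin, beeswax_cake, purple_ring, chisel below 0.01 m/s); the robot touches nothing.
It fails at once if the tin with yellow stones is moved by more than 25 mm (distance of yellow_tin_centre from where it was at the start of the episode above 0.025 m).
It fails at once if the dark-handled graver is moved by more than 25 mm (distance of dark_graver_centre from where it was at the start of the episode above 0.025 m).
It also fails if it takes over 125 s, if anything falls off the work surface, if the arm or the gripper's body presses on something with over 40 N, if the wrist force passes 120 N, or if a joint passes its speed limit or range.

### The arm

A 6-joint arm with a two-finger parallel gripper is mounted at the origin on a cart in front of the work surface, level with it; the furniture and walls round the work are solid. World frame = base frame: x ahead of the robot, y to its left, z up, the work surface at z = 0. Lengths are in m, angles in rad, forces in N, time in s.
With the tool pointing down it reaches from about 0.3 to 0.775 m from the base axis. Payload 14.6 kg.
Tool frame: the origin (TCP) lies at the very end of the fingers, on their centre line; the grasp point (between the pads) lies 19 mm behind it; z points along the fingers, y is the line along which they close (so a half turn about z gives the same grasp; the last joint's range is limited). The gripper opens to 94 mm and grips with 3 to 60 N. Pads are 16 mm wide; open, the fingers measure 119 mm over their backs; the gripper's body (75 mm by 177 mm) begins 78 mm behind the grasp point.
Start: joints at [-1.222, 0.3, 1.521, -0, 1.321, -0.067], TCP at [0.222, -0.503, 0.17] pointing down, gripper open.
Joint ranges: [-3.03, 3.03], [-0.79, 2.21], [0.23, 2.52], [-1.04, 4.18], [0, 3.07], [-2.55, 2.55]. Speed limits (rad/s): [2.22, 2.22, 2.57, 3.14, 3.14, 3.14].

### API

Orientations are given as [roll, pitch, yaw] about the fixed x, y, z axes, in that order (R = Rz(yaw) Ry(pitch) Rx(roll)).
In Python, from station import * gives the robot as it stands.
- The arm moves only by the tool jog_arm, never from a script. Its argument "rows" is a list of rows, each a list of 3 entries, a list of its own where there are three numbers: the shift along the tool's x, y, z in m, then the turn about the tool's z in degrees, then the finger opening in m, from 0 to 0.094. A call has 1 to 12 rows; each row shifts and turns the commanded pose from where the row before left it, along the tool's axes as they then stand; what a row does not reach is not made up. A row lasts 1/12 s, in which the tool goes at most 41.7 mm and 7.16 degrees, less where a joint would pass 70% of its speed; a pose out of reach is approached as far as the arm can. A call is refused whole if a number of a shift passes 0.0417 or a number of a turn 7.16, either way. A call with a gripper value outside its range is refused whole. The fingers move at their own pace and stop on an object; "squeeze" is the grip in N (left out, the last holds). Time passes only in rows, so rows that do not move let the fingers close. It gives the time, the measured TCP pose, the force, the opening and the grip force at its end, in the units of the state.
- get_obs(): the state, without advancing time (a new reading comes with each control period).
- camera(name): name is "scene" or "side" or "wrist"; returns a dict with "image" (384x512x3 uint8, red, green, blue), "range_z" (384x512 float32, m along the optical axis (not along the pixel's ray), 0 where there is no reading), "K" (3x3 intrinsics, pixels), "world_from_camera" (4x4, takes a point from camera to world coordinates); the wrist camera has in their place "T_tool_cam" (4x4, takes a point from camera to tool coordinates, whose origin is the TCP and whose axes are the flange's). Camera axes: x right, y up, looking along -z (the intrinsics and any distortion apply to the point x, -y, -z); pixel columns grow to the right and rows downward; lengths in m; the calibration is good to about 2 mm. A picture is of the moment at which its call begins: read the wrist's pose just before it.
- hand_in(): hands the job in; it is judged then, once.
Trained networks look in a picture, given as the dict that the camera call returned (one of the last four; its "shot" number tells which), for a name from the list of things; names that differ only in an ending like _2 or _b are one class to them, and where a whole thing is asked for, a point or a joint stands for the part that bears it (a point fixed in the world has none). Each returns a list of dicts, best first, with "p" (0 to 1); they miss things now and then, are a little off and sometimes report something else, mostly with a low value. They report only what shows in the picture. A call takes as long as a camera call. They do not tell look-alikes from the thing itself.
- search_frame(label, picture): "at" ([column, row] as shares, 0 to 1, of the picture: columns of its width, rows of its height, amid what is visible of it).
- spot_point(label, picture): "at" ([column, row] as shares, 0 to 1, of the picture: columns of its width, rows of its height: a listed point, or the origin of a listed thing).
The state is a dict: "time_s": time; "qpos": joint angles; "joint_vel": joint speeds; "tau": joint torques, N m; "ee_pos": TCP position; "eef_rot": TCP orientation; "force": force on the tool from outside, world axes, zero at the start; "moment": the same for the moment, N m; "grip_width": finger opening in m; "grip_force": force on a finger pad.
Only numpy, scipy, OpenCV 4.12 (cv2) and the standard library are available. Lean on these libraries where they do the work, as an engineer would, in place of code of your own. Each camera call takes 0.05 s, during which the arm holds its last target. There are 200 camera calls.

## Working session

There is one attempt and no reset: what is moved stays moved. The work goes in short steps, Python scripts to look and compute and a tool call to move; the robot and the scene stay as the last step left them, time stands still between calls to the robot, and variables do not carry over. Pictures are saved under pics/ and viewed, at most 16 in all, crops included, and the job is handed in when it is done.

Besides the shell and the picture viewer there is one more tool, called after ">>>" as a command line: name --argument value ..., lists and objects as JSON in quotes. jog_arm: Moves the arm, as the interface text tells. Its arguments: {"type":"object","properties":{"rows":{"type":"array","items":{"type":"array"}},"squeeze":{"type":"number"}},"required":["rows"]}

```bash
ls; mkdir -p pics; cat > h.py <<'E'
from station import *
import numpy as np, cv2
from scipy.spatial.transform import Rotation as R
L=["setting_board","carving_board","green_ring_centre","purple_ring_centre","red_tin_centre","yellow_tin_centre","beeswax_cake_centre","chisel_centre","dark_graver_centre"]
def save(c,n,crop=None,s=1):
    im=c["image"][:,:,::-1]
    if crop: im=im[crop[1]:crop[3],crop[0]:crop[2]]
    cv2.imwrite("pics/"+n,cv2.resize(im,None,fx=s,fy=s,interpolation=cv2.INTER_CUBIC))
def shot(name):
    o=get_obs(); c=camera(name)
    if name=="wrist":
        T=np.eye(4);T[:3,:3]=R.from_euler("xyz",o["eef_rot"]).as_matrix();T[:3,3]=o["ee_pos"]
        c["W"]=T@c["T_tool_cam"]
    else: c["W"]=c["world_from_camera"]
    return c
def ray(c,u,v):
    K=c["K"]; d=np.array([(u-K[0,2])/K[0,0],-(v-K[1,2])/K[1,1],-1])
    return c["W"][:3,3],c["W"][:3,:3]@d
def atz(c,u,v,z):
    o,d=ray(c,u,v); return o+d*(z-o[2])/d[2]
def dep(c,u,v):
    o,d=ray(c,u,v); r=c["range_z"][int(v)-1:int(v)+2,int(u)-1:int(u)+2]; return o+d*np.median(r)
E
python3 - <<'E'
from h import *
print(get_obs())
for n in ("scene","side","wrist"):
    c=shot(n); save(c,n+"0.png",None,1.5); print(n,c["K"].tolist(),[k for k in c],c["W"][:3,3].round(3))
    for l in L:
        for f in (spot_point,):
            for r in f(l,c)[:3]:
                u,v=r["at"][0]*512,r["at"][1]*384
                print(l,round(r["p"],2),int(u),int(v),dep(c,min(max(u,1),510),min(max(v,1),382)).round(3))
E
```

```text
pics
{'time_s': 0.0, 'qpos': array([-1.22158567e+00,  3.00436536e-01,  1.52157890e+00, -1.43621913e-05,
        1.32069925e+00, -6.66116996e-02]), 'joint_vel': array([-0.00237694, -0.00180839, -0.00119188, -0.00063431, -0.00061936,
       -0.00086635]), 'tau': array([ 1.56609127e-03, -5.31807196e+01, -3.52736557e+01,  7.09055574e-02,
        2.44342204e-02, -5.22872779e-05]), 'ee_pos': array([ 0.2220525 , -0.50285321,  0.16960623]), 'eef_rot': array([-3.14047218e+00, -6.08047782e-05,  4.15825887e-01]), 'force': array([0.4934013 , 0.27008723, 1.22950739]), 'moment': array([ 0.04945059,  0.00738933, -0.00630017]), 'grip_force': 0.0, 'grip_width': 0.09383909588929695}
scene [[483.45484806574177, 0.0, 254.68938999778598], [0.0, 483.45484806574177, 190.13952821300475], [0.0, 0.0, 1.0]] ['image', 'range_z', 'K', 'world_from_camera', 'shot', 'W'] [-0.049  0.713  0.731]
setting_board 0.91 174 278 [0.507 0.287 0.012]
carving_board 0.82 314 170 [ 0.518 -0.222  0.018]
green_ring_centre 0.72 197 221 [0.606 0.128 0.009]
purple_ring_centre 0.55 306 190 [ 0.494 -0.153  0.003]
purple_ring_centre 0.4
[... 638 characters left out ...]
ving_board 0.97 198 253 [ 0.545 -0.271  0.018]
green_ring_centre 0.4 291 172 [0.598 0.135 0.004]
purple_ring_centre 0.62 205 219 [ 0.498 -0.157  0.015]
red_tin_centre 0.48 254 176 [0.528 0.054 0.02 ]
red_tin_centre 0.47 273 192 [0.592 0.021 0.007]
yellow_tin_centre 0.82 248 229 [ 0.601 -0.151  0.012]
beeswax_cake_centre 0.45 255 175 [0.529 0.058 0.019]
chisel_centre 0.55 215 188 [ 0.455 -0.025  0.011]
chisel_centre 0.48 254 176 [0.526 0.054 0.02 ]
dark_graver_centre 0.59 306 206 [ 0.691 -0.024  0.016]
wrist [[267.36187494584374, 0.0, 258.68144483014584], [0.0, 267.36187494584374, 186.91314154054854], [0.0, 0.0, 1.0]] ['image', 'range_z', 'K', 'T_tool_cam', 'shot', 'W'] [ 0.301 -0.47   0.385]
```

View pics/scene0.png

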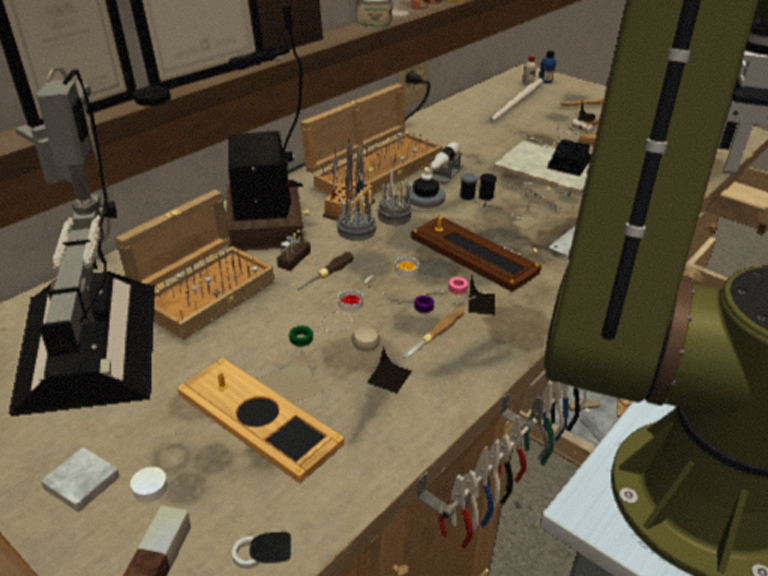

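View pics/side0.png

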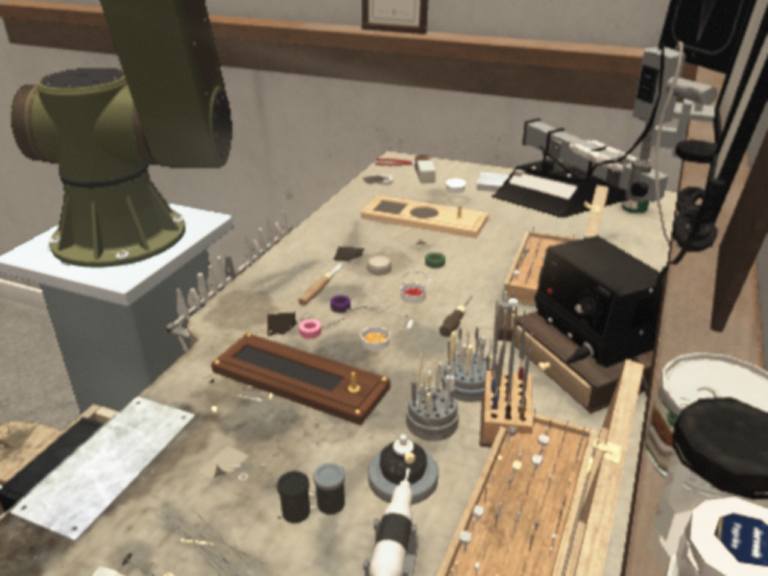

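The scene camera shows two rings like the one wanted: the purple at (283,201) and the pink at (306,190). The purple fits by colour. The red tin is at (233,200) and the yellow at (270,178). The light chisel is at (289,221) and the dark graver at (214,180). Next I'll go above the stock for a view from the wrist camera.

>>> jog_arm --rows '[[[0, 0, -0.04], 5.96, 0.094], [[0, 0, -0.04], 5.96, 0.094], [[0, 0, -0.04], 5.96, 0.094], [[0, 0, -0.04], 5.96, 0.094], [[0.016, -0.036, 0], 0, 0.094], [[0.016, -0.036, 0], 0, 0.094], [[0.016, -0.036, 0], 0, 0.094], [[0.016, -0.036, 0], 0, 0.094], [[0.016, -0.036, 0], 0, 0.094], [[0.016, -0.036, 0], 0, 0.094], [[0.016, -0.036, 0], 0, 0.094], [[0.016, -0.036, 0], 0, 0.094]]'

```text
time_s: 2.5
ee_pos: [0.3504, -0.2133, 0.3304]
eef_rot: [3.141, -0.001, -0.001]
force: [0.3, -1.7, 0.5]
grip_width: 0.0939
grip_force: 0.0
```

>>> jog_arm --rows '[[[0.016, -0.036, 0], 0, 0.094], [[0.016, -0.036, 0], 0, 0.094], [[0.016, -0.036, 0], 0, 0.094], [[0.016, -0.036, 0], 0, 0.094], [[0, 0, 0], 0, 0.094], [[0, 0, 0], 0, 0.094]]'

```text
time_s: 3.0
ee_pos: [0.4146, -0.0697, 0.3301]
eef_rot: [3.142, 0.0, 0.004]
force: [0.5, -1.2, -0.1]
grip_width: 0.0939
grip_force: 0.0
```

```bash
cat > look.py <<'E'
from h import *
import sys
c=shot("wrist"); save(c,sys.argv[1],None,1.5); print(get_obs()["ee_pos"].round(4),get_obs()["eef_rot"].round(4),c["W"].round(3).tolist())
for l in L:
    for r in spot_point(l,c)[:3]:
        u,v=r["at"][0]*512,r["at"][1]*384
        print(l,round(r["p"],2),int(u),int(v),dep(c,min(max(u,1),510),min(max(v,1),382)).round(4))
E
python3 look.py w1.png
```

```text
[ 0.4143 -0.0709  0.3301] [3.1415e+00 1.0000e-04 1.5000e-03] [[0.005, 0.958, 0.287, 0.501], [-1.0, 0.005, 0.001, -0.07], [0.0, -0.287, 0.958, 0.545], [0.0, 0.0, 0.0, 1.0]]
setting_board 0.72 74 95 [0.5206 0.2764 0.0129]
carving_board 0.7 354 90 [ 0.5315 -0.2492  0.0137]
green_ring_centre 0.57 149 48 [ 0.6027  0.1318 -0.    ]
purple_ring_centre 0.63 297 110 [ 4.939e-01 -1.468e-01  4.000e-04]
purple_ring_centre 0.49 257 101 [ 5.101e-01 -6.780e-02  2.000e-04]
red_tin_centre 0.71 215 46 [0.6061 0.0083 0.0069]
yellow_tin_centre 0.93 291 48 [ 0.6048 -0.1291  0.0019]
yellow_tin_centre 0.36 259 102 [ 0.5098 -0.0709 -0.0007]
beeswax_cake_centre 0.69 355 90 [ 0.5313 -0.2502  0.0137]
beeswax_cake_centre 0.59 186 96 [0.5183 0.0642 0.0228]
chisel_centre 0.73 231 130 [ 0.4564 -0.0164  0.0079]
chisel_centre 0.44 74 94 [0.5213 0.2772 0.013 ]
```

View pics/w1.png

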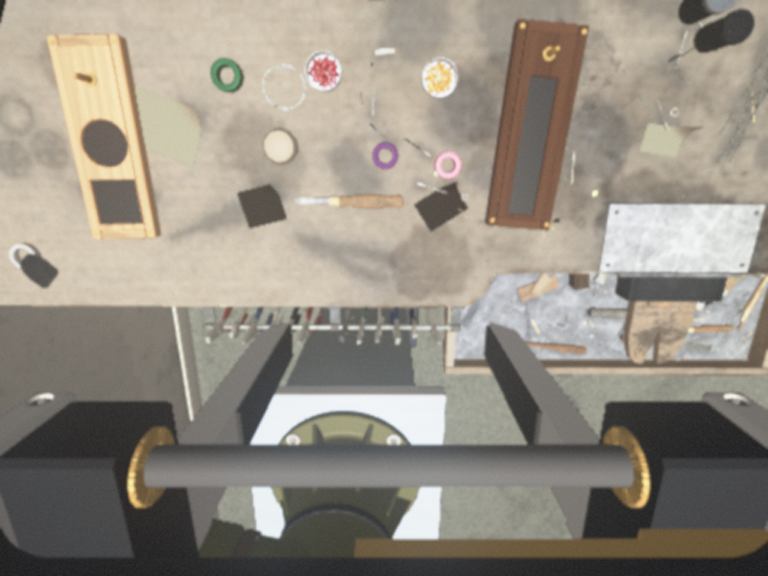

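The wrist view at 1.5x shows green ring (226,74), red tin (322,71), yellow tin (440,77), beeswax (280,146), purple ring (385,155), pink ring (447,165) and chisel 298–403 at row 201. The setting board is on the left and the carving board on the right, both with their posts at the top. Now I'll measure by colour plus depth, and confirm the look-alikes in one crop.

```bash
cat > meas.py <<'E'
from h import *
def world(c):
    h,w=c["range_z"].shape; v,u=np.mgrid[:h,:w]; K=c["K"]; r=c["range_z"]
    P=np.stack([(u-K[0,2])/K[0,0]*r,-(v-K[1,2])/K[1,1]*r,-r],-1)
    return P@c["W"][:3,:3].T+c["W"][:3,3]
def blob(c,P,name,m,xy,rad=0.06):
    m=m&(np.hypot(P[...,0]-xy[0],P[...,1]-xy[1])<rad)&(c["range_z"]>0)
    n,lab,st,ce=cv2.connectedComponentsWithStats(m.astype(np.uint8))
    if n<2: print(name,"none"); return
    k=1+np.argmax(st[1:,4]); mm=lab==k
    zt=np.percentile(P[mm][:,2],85)
    v,u=np.nonzero(mm); q=np.array([atz(c,a,b,zt)[:2] for a,b in zip(u,v)])
    (cx,cy),wh,ang=cv2.minAreaRect((q*1000).astype(np.float32))
    print(name,"ztop",zt.round(4),"box",[round(cx/1000,4),round(cy/1000,4)],np.round(wh,1),round(ang,1),"px",ce[k].round(),"n",len(u))
E
cat > m1.py <<'E'
from meas import *
for n in ("wrist","scene"):
    c=shot(n); P=world(c); print(n)
    hsv=cv2.cvtColor(c["image"],cv2.COLOR_RGB2HSV); H,S,V=[hsv[...,i].astype(int) for i in range(3)]
    z=P[...,2]
    blob(c,P,"green",(H>60)&(H<95)&(S>100),(.60,.13))
    blob(c,P,"purple",(H>125)&(H<150)&(S>70),(.508,-.07),.05)
    blob(c,P,"pink",(H>155)&(S>60)&(V>150),(.494,-.147),.04)
    blob(c,P,"redtin",(z>.006),(.607,.01),.05)
    blob(c,P,"yeltin",(z>.006),(.604,-.13),.05)
    blob(c,P,"wax",(z>.008),(.515,.065),.04)
    blob(c,P,"chisel",(z>.006),(.455,-.03),.09)
    blob(c,P,"setb",(z>.009)&(z<.03),(.52,.277),.16)
    blob(c,P,"carb",(z>.009)&(z<.03),(.53,-.25),.16)
    blob(c,P,"spost",(z>.027),(.58,.277),.09)
    blob(c,P,"cpost",(z>.027),(.60,-.25),.07)
    m=(z>.05)&(z<.35)&(P[...,0]<.85)&(P[...,0]>.3)&(abs(P[...,1])<.45)
    Q=P[m]; 
    if n=="scene":
      for x in np.arange(.3,.85,.05):
        s=Q[(Q[:,0]>=x)&(Q[:,0]<x+.05)]
        print(round(x,2),[(round(y,2),round(s[(s[:,1]>=y)&(s[:,1]<y+.1)][:,2].max(),2)) for y in np.arange(-.45,.45,.1) if ((s[:,1]>=y)&(s[:,1]<y+.1)).sum()>4])
    else: save(c,"crop1.png",(130,20,400,160),2.9)
E
python3 m1.py
```

```text
wrist
green none
purple ztop 0.016 box [0.5084, -0.0652] [26.5 27. ] 90.0 px [255. 103.] n 80
pink ztop 0.0143 box [0.4956, -0.1525] [ 5.1 16.5] 85.9 px [301. 110.] n 10
redtin ztop 0.0134 box [0.6036, 0.0093] [42.7 40.7] 47.1 px [213.  47.] n 280
yeltin ztop 0.0136 box [0.5967, -0.1305] [39.8 42.4] 90.0 px [291.  51.] n 266
wax ztop 0.0217 box [0.5183, 0.0642] [41.8 41.3] 41.9 px [185.  97.] n 438
chisel ztop 0.4962 box [0.4582, -0.0653] [112.  44.] 90.0 px [173. 325.] n 33009
setb ztop 0.0185 box [0.5208, 0.2806] [238.   88.3] 1.4 px [68. 90.] n 6312
carb ztop 0.0186 box [0.5369, -0.2479] [ 85.5 238.2] 85.6 px [355.  80.] n 6313
spost ztop 0.0424 box [0.5913, 0.28] [16.5  7.3] 72.1 px [52. 51.] n 44
cpost ztop 0.0428 box [0.6206, -0.2535] [ 7.1 11. ] 25.2 px [367.  32.] n 33
scene
green ztop 0.0138 box [0.5919, 0.132] [32.6 39.5] 42.0 px [200. 223.] n 129
purple ztop 0.0148 box [0.4997, -0.0591] [27.1 40.9] 38.3 px [282. 202.] n 105
pink ztop 0.015 box [0.4919, -0.1425] [31.2 30.6] 42.2 px [305. 188.] n 67
redtin ztop 0.0129 box [0.5987, 0.0125] [39.7 53.3] 42.1 px [233. 200.] n 14
[... 838 characters left out ...]
p.float64(-0.15), np.float64(0.08)), (np.float64(0.25), np.float64(0.1)), (np.float64(0.35), np.float64(0.18))]
0.75 [(np.float64(-0.45), np.float64(0.06)), (np.float64(-0.35), np.float64(0.09)), (np.float64(-0.25), np.float64(0.15)), (np.float64(-0.15), np.float64(0.07)), (np.float64(0.15), np.float64(0.07)), (np.float64(0.25), np.float64(0.18)), (np.float64(0.35), np.float64(0.17))]
0.8 [(np.float64(-0.35), np.float64(0.12)), (np.float64(-0.25), np.float64(0.15)), (np.float64(-0.15), np.float64(0.17)), (np.float64(-0.05), np.float64(0.17)), (np.float64(0.05), np.float64(0.14)), (np.float64(0.15), np.float64(0.15)), (np.float64(0.25), np.float64(0.18)), (np.float64(0.35), np.float64(0.18))]
```

View pics/crop1.png

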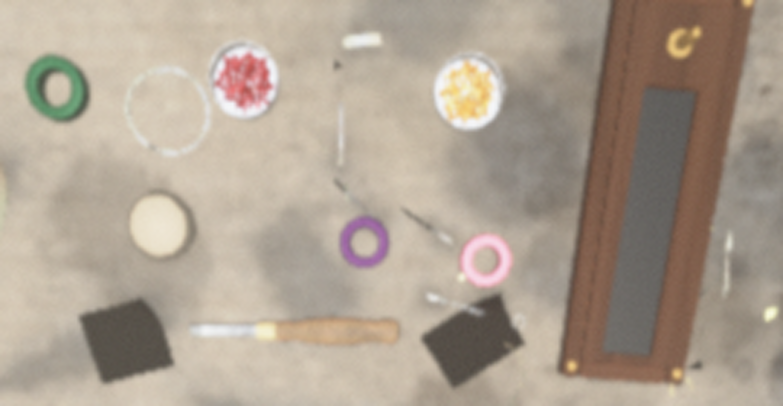

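The crop confirms it: the purple ring is at (365,241), with the pink look-alike at (486,260). The red tin is at (245,82), the yellow at (468,92), and the light-handled chisel lies across at row 330. Next I'll hover over the green ring for a close look.

>>> jog_arm --rows '[[[0.0207, -0.0224, 0.0256], 0, 0.06], [[0.0207, -0.0224, 0.0256], 0, 0.06], [[0.0207, -0.0224, 0.0256], 0, 0.06], [[0.0207, -0.0224, 0.0256], 0, 0.06], [[0.0207, -0.0224, 0.0256], 0, 0.06], [[0.0207, -0.0224, 0.0256], 0, 0.06], [[0.0207, -0.0224, 0.0256], 0, 0.06], [[0.0207, -0.0224, 0.0256], 0, 0.06], [[0.0207, -0.0224, 0.0256], 0, 0.06], [[0, 0, 0], 0, 0.06], [[0, 0, 0], 0, 0.06]]'

```text
time_s: 4.52
ee_pos: [0.6, 0.131, 0.0972]
eef_rot: [3.141, 0.004, 0.001]
force: [0.2, -0.2, 1.0]
grip_width: 0.0601
grip_force: 0.0
```

```bash
cat > m2.py <<'E'
from meas import *
import sys
c=shot("wrist"); o=get_obs(); print(o["ee_pos"].round(4),o["eef_rot"].round(4),o["qpos"].round(2)); P=world(c); save(c,sys.argv[1],None,1.2)
hsv=cv2.cvtColor(c["image"],cv2.COLOR_RGB2HSV); H,S,V=[hsv[...,i].astype(int) for i in range(3)]
z=P[...,2]; near=z<.06
blob(c,P,"green",(H>50)&(H<95)&(S>80)&near,(.60,.13),.05)
blob(c,P,"purple",(H>120)&(H<155)&(S>50)&near,(.508,-.07),.04)
blob(c,P,"redtin",(z>.006)&near,(.605,.01),.04)
blob(c,P,"wax",(z>.006)&near,(.515,.065),.04)
blob(c,P,"chisel",(z>.006)&near,(.455,-.03),.08)
blob(c,P,"setb",(z>.015)&(z<.025),(.52,.277),.15)
blob(c,P,"carb",(z>.015)&(z<.025),(.53,-.25),.15)
blob(c,P,"spost",(z>.036)&near,(.59,.277),.05)
blob(c,P,"cpost",(z>.036)&near,(.62,-.25),.05)
if len(sys.argv)>2:
    for a in sys.argv[2:]:
        for r in spot_point(a,c)[:2]:
            u,v=r["at"][0]*512,r["at"][1]*384; print(a,round(r["p"],2),int(u),int(v),[atz(c,u,v,q).round(4).tolist() for q in (.008,.018)])
E
python3 m2.py g1.png green_ring_centre
```

```text
[0.6005 0.1303 0.0994] [3.1413e+00 1.0000e-03 2.0000e-04] [ 0.15  0.5   1.4  -0.    1.23  1.72]
green ztop 0.0145 box [0.6003, 0.126] [31.3 31.3] 0.1 px [262. 184.] n 258
purple ztop 0.0151 box [0.5108, -0.0614] [37.6 30.6] 55.2 px [413. 254.] n 431
redtin ztop 0.0134 box [0.6049, 0.0097] [45.7 41.1] 46.5 px [363. 180.] n 737
wax ztop 0.0206 box [0.52, 0.0827] [42.7 13.9] 16.1 px [298. 248.] n 243
chisel ztop 0.015 box [0.5105, -0.0624] [37.9 32. ] 52.5 px [412. 253.] n 489
setb ztop 0.0184 box [0.5592, 0.2831] [164.1  83.6] 1.3 px [127. 199.] n 6714
carb ztop 0.0158 box [0.509, -0.1501] [8.  3.7] 78.0 px [482. 255.] n 14
spost ztop 0.0437 box [0.5941, 0.2822] [ 6.4 10.1] 42.2 px [115. 197.] n 51
cpost none
green_ring_centre 0.57 262 181 [[0.6016, 0.1258, 0.008], [0.6044, 0.1259, 0.018]]
```

View pics/g1.png

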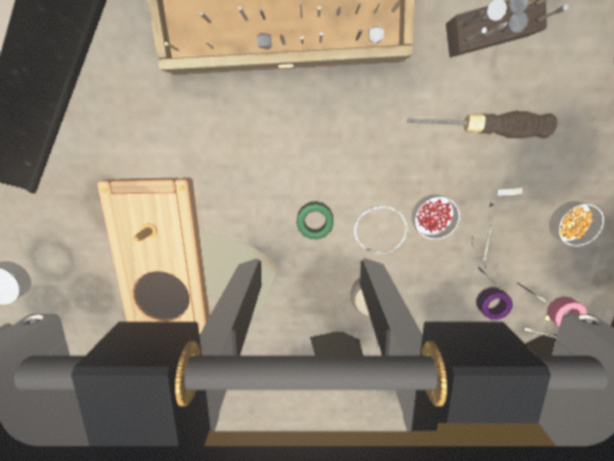

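Close view (1.2x): the ring is at (315,220), midway between the fingertips (250/372,265), and the post is at (147,233). The estimate holds, so I'll grasp.

>>> jog_arm --rows '[[[0.001, 0.004, 0.024], 0, 0.06], [[0, 0, 0.03], 0, 0.06], [[0, 0, 0.025], 0, 0.06], [[0, 0, 0.015], 0, 0.06], [[0, 0, 0], 0, 0.06], [[0, 0, 0], 0, 0.025], [[0, 0, 0], 0, 0.025], [[0, 0, 0], 0, 0.025], [[0, 0, 0], 0, 0.025], [[0, 0, 0], 0, 0.025]]' --squeeze 15

```text
time_s: 5.45
ee_pos: [0.6021, 0.1264, 0.0067]
eef_rot: [-3.141, -0.001, -0.0]
force: [0.1, 0.1, -0.6]
grip_width: 0.0301
grip_force: 0.0
```

>>> jog_arm --rows '[[[0, 0, 0], 0, 0.025], [[0, 0, 0], 0, 0.025]]'

```text
time_s: 5.62
ee_pos: [0.6017, 0.1264, 0.006]
eef_rot: [-3.142, -0.0, -0.0]
force: [0.2, -0.8, -0.5]
grip_width: 0.0252
grip_force: 0.0
```

```bash
python3 - <<'E'
from h import *
o=get_obs();print(o["grip_width"],o["grip_force"],o["ee_pos"])
c=shot("wrist");save(c,"g2.png",(150,90,400,290),3)
print(dep(c,258,187))
E
```

```text
0.02518436163014726 0.0 [0.60172942 0.126393   0.00600774]
[ 6.21888525e-01  1.26488970e-01 -2.85104141e-04]
```

View pics/g2.png

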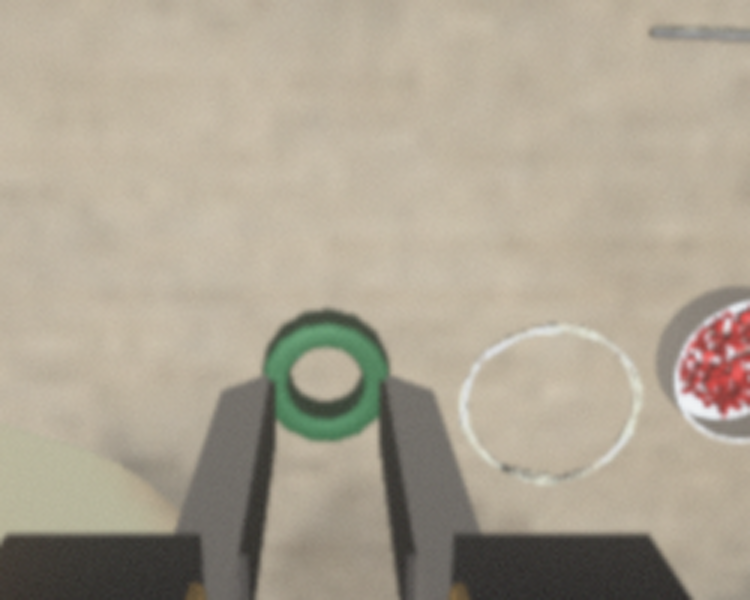

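```bash
python3 m2.py x.png; python3 - <<'E'
from h import *
c=shot("wrist")
T=c["T_tool_cam"]
for p in ([0,.0126,0],[.008,.0126,0],[-.008,.0126,0],[.008,-.0126,0],[0,.0126,-.019]):
    q=np.linalg.inv(T)@np.array(p+[1]); K=c["K"]; print(p,(K[0,2]+K[0,0]*q[0]/-q[2]).round(1),(K[1,2]-K[1,1]*q[1]/-q[2]).round(1))
for u,v in ((238,217),(279,217),(258,196),(258,236),(235,225),(284,225)): print(u,v,dep(c,u,v).round(4))
E
```

```text
[0.6016 0.1264 0.0058] [ 3.1415e+00  0.0000e+00 -3.0000e-04] [ 0.15  0.61  1.47 -0.    1.06  1.72]
green ztop 0.0143 box [0.5998, 0.126] [32.4 32.3] 0.1 px [259. 217.] n 573
purple ztop 0.0095 box [0.5238, -0.0536] [ 8.8 15.4] 0.1 px [452. 292.] n 114
redtin ztop 0.0136 box [0.6047, 0.0103] [47.2 41.8] 48.3 px [398. 211.] n 1571
wax none
chisel ztop 0.0164 box [0.4586, -0.0269] [25.  57.9] 0.1 px [418. 352.] n 980
setb ztop 0.0184 box [0.5834, 0.2831] [115.8  84.2] 1.0 px [ 70. 222.] n 10427
carb none
spost ztop 0.0435 box [0.5953, 0.2812] [ 6.9 14.8] 19.0 px [ 47. 239.] n 123
cpost none
[0, 0.0126, 0] 272.7 211.5
[0.008, 0.0126, 0] 272.9 202.8
[-0.008, 0.0126, 0] 272.6 220.1
[0.008, -0.0126, 0] 243.3 202.8
[0, 0.0126, -0.019] 273.9 220.5
238 217 [0.6133 0.1405 0.0452]
279 217 [0.6132 0.1115 0.045 ]
258 196 [0.6177 0.1264 0.0118]
258 236 [0.5823 0.1264 0.0136]
235 225 [0.614  0.1413 0.0601]
284 225 [0.6136 0.1092 0.0593]
```

```bash
python3 - <<'E'
from meas import *
c=shot("wrist");P=world(c)
for s in (1,-1):
    m=(abs(P[...,0]-.602)<.02)&(abs(P[...,1]-.1264-s*.02)<.02)&(P[...,2]>.017)&(c["range_z"]>0)
    Q=P[m]; k=np.argsort(Q[:,2])[:200:25]; print(Q[k].round(4).tolist())
for n in("side","scene"):
    c=shot(n);P=world(c)
    m=(abs(P[...,0]-.602)<.03)&(abs(P[...,1]-.1264)<.04)&(c["range_z"]>0)
    Q=P[m]; print(n,np.histogram(Q[:,2],np.arange(0,.12,.008)))
    o=np.linalg.inv(c["W"])@np.array([.602,.1264,.03,1]);K=c["K"];u=int(K[0,2]+K[0,0]*o[0]/-o[2]);v=int(K[1,2]-K[1,1]*o[1]/-o[2]);print(u,v)
    save(c,n+"1.png",(u-50,v-50,u+50,v+35),7)
E
```

```text
[[0.6126, 0.1394, 0.0417], [0.6103, 0.1384, 0.0453], [0.612, 0.1397, 0.0474], [0.6138, 0.1478, 0.0498], [0.6132, 0.1455, 0.0519], [0.6135, 0.1419, 0.0542], [0.6134, 0.1478, 0.0556], [0.6119, 0.139, 0.0572]]
[[0.6125, 0.1127, 0.0414], [0.614, 0.1101, 0.0451], [0.6135, 0.1054, 0.0474], [0.6139, 0.1022, 0.0499], [0.614, 0.1032, 0.052], [0.6134, 0.1108, 0.054], [0.6136, 0.1029, 0.056], [0.6134, 0.1018, 0.0572]]
side (array([118,  86,   2,   0,   0,  18,  30,  32,  35,  40,  36,  33,  30,
        25]), array([0.   , 0.008, 0.016, 0.024, 0.032, 0.04 , 0.048, 0.056, 0.064,
       0.072, 0.08 , 0.088, 0.096, 0.104, 0.112]))
291 165
scene (array([154, 113,   1,   0,   2,  23,  47,  52,  54,  54,  53,  47,  56,
        55]), array([0.   , 0.008, 0.016, 0.024, 0.032, 0.04 , 0.048, 0.056, 0.064,
       0.072, 0.08 , 0.088, 0.096, 0.104, 0.112]))
198 214
```

View pics/side1.png

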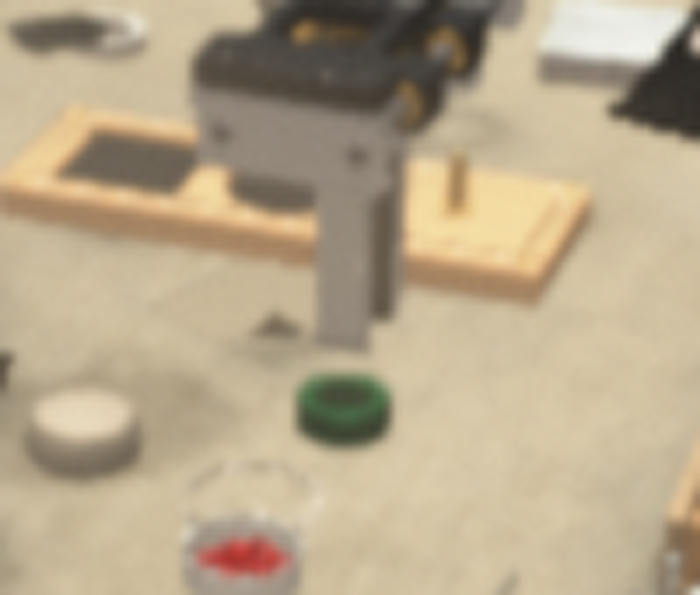

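The side view shows the fingertips hanging about 35 mm above where the TCP pose says they are: all three cameras put the tips at z≈0.0405, while the TCP reads 0.006. The ring hasn't been touched. So the true tip is TCP z + 0.035, and I'll use that from now on. Opening, going lower and grasping.

>>> jog_arm --rows '[[[0, 0, 0], 0, 0.06], [[0, 0, 0], 0, 0.06], [[0, 0, 0], 0, 0.06], [[-0.001, 0, 0.012], 0, 0.06], [[0, 0, 0.012], 0, 0.06], [[0, 0, 0.01], 0, 0.06], [[0, 0, 0], 0, 0.06], [[0, 0, 0], 0, 0.025], [[0, 0, 0], 0, 0.025], [[0, 0, 0], 0, 0.025], [[0, 0, 0], 0, 0.025], [[0, 0, 0], 0, 0.025]]'

```text
time_s: 6.92
ee_pos: [0.6009, 0.1264, -0.0278]
eef_rot: [-3.141, -0.001, -0.0]
force: [0.5, -0.0, 0.5]
grip_width: 0.0369
grip_force: 15.0
```

>>> jog_arm --rows '[[[0, 0, -0.03], 0, 0.025], [[0, 0, -0.035], 0, 0.025], [[-0.0015, -0.039, 0], 0, 0.025], [[-0.0015, -0.039, 0], 0, 0.025], [[-0.0015, -0.039, 0], 0, 0.025], [[-0.0015, -0.039, 0], 0, 0.025], [[0, 0, 0], 0, 0.025], [[0, 0, 0], 0, 0.025]]'

```text
time_s: 7.58
ee_pos: [0.5941, 0.2841, 0.0366]
eef_rot: [3.142, -0.0, 0.003]
force: [-0.2, -0.1, 0.6]
grip_width: 0.0367
grip_force: 15.0
```

```bash
python3 - <<'E'
from meas import *
c=shot("wrist");P=world(c);print(get_obs()["ee_pos"].round(4),get_obs()["grip_width"])
hsv=cv2.cvtColor(c["image"],cv2.COLOR_RGB2HSV);H,S=hsv[...,0],hsv[...,1]
blob(c,P,"green",(H>50)&(H<95)&(S>80),(.595,.2825),.05)
z=P[...,2]
blob(c,P,"post",(z>.025)&(z<.046),(.595,.2825),.04)
blob(c,P,"board",(z>.015)&(z<.025),(.52,.28),.16)
save(c,"g3.png",(170,110,350,245),4)
E
```

```text
[0.5944 0.2826 0.0366] 0.036631666899061284
green ztop 0.0787 box [0.584, 0.2846] [31.6 15.9] 85.0 px [258. 248.] n 349
post ztop 0.027 box [0.597, 0.286] [1.  3.6] 0.2 px [256. 205.] n 6
board ztop 0.0185 box [0.6063, 0.2859] [69.8 82.7] 1.2 px [256. 184.] n 5336
```

View pics/g3.png

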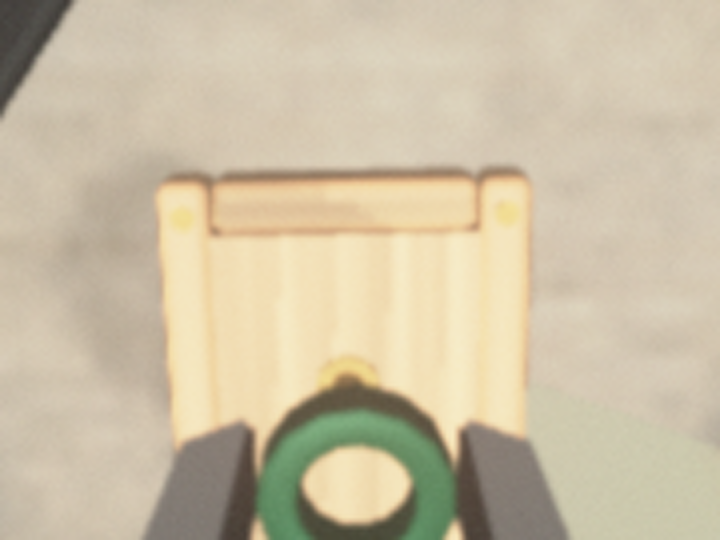

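The post's collar shows at (347,372) in the crop and the held ring at (358,490), so the ring needs about 2 mm of shift to +y. Lowering.

>>> jog_arm --rows '[[[0, -0.002, 0], 0, 0.025], [[0, 0, 0.015], 0, 0.025], [[0, 0, 0.015], 0, 0.025], [[0, 0, 0.01], 0, 0.025], [[0, 0, 0.006], 0, 0.025], [[0, 0, 0], 0, 0.025], [[0, 0, 0], 0, 0.055], [[0, 0, 0], 0, 0.055], [[0, 0, 0], 0, 0.055]]'

```text
time_s: 8.38
ee_pos: [0.595, 0.2844, -0.0085]
eef_rot: [-3.141, -0.001, -0.0]
force: [0.2, 0.6, 0.5]
grip_width: 0.0527
grip_force: 0.0
```

>>> jog_arm --rows '[[[0, 0, 0], 0, 0.06], [[0, 0, -0.03], 0, 0.06], [[0, 0, -0.04], 0, 0.06], [[0.003, 0.039, 0], 0, 0.06], [[0.003, 0.039, 0], 0, 0.06], [[0.003, 0.039, 0], 0, 0.06], [[0.002, 0.039, 0], 0, 0.06], [[0, 0.039, 0], 0, 0.06], [[0, 0.039, 0], 0, 0.06], [[0, 0.04, 0], 0, 0.06], [[0, 0, 0], 0, 0.06], [[0, 0, 0], 0, 0.06]]'

```text
time_s: 9.38
ee_pos: [0.6057, 0.0086, 0.0611]
eef_rot: [-3.142, -0.001, -0.003]
force: [-0.5, -0.1, 0.2]
grip_width: 0.0601
grip_force: 0.0
```

```bash
cat > m3.py <<'E'
from meas import *
import sys
c=shot("wrist"); o=get_obs(); print(o["ee_pos"].round(4),o["eef_rot"].round(4),o["qpos"].round(2)); P=world(c); save(c,"last.png",None,1.2)
hsv=cv2.cvtColor(c["image"],cv2.COLOR_RGB2HSV); H,S,V=[hsv[...,i].astype(int) for i in range(3)]
z=P[...,2]; k={"green":(H>50)&(H<95)&(S>80),"purple":(H>120)&(H<155)&(S>50)}
for a in sys.argv[1:]:
    n,x,y,r,lo,hi=a.split(","); lo,hi=float(lo),float(hi)
    blob(c,P,n,k.get(n,z>-1)&(z>lo)&(z<hi),(float(x),float(y)),float(r))
E
python3 m3.py green,.593,.284,.05,0,.06 redtin,.605,.01,.04,.006,.04 wax,.518,.065,.04,.006,.04 setb,.52,.28,.16,.015,.025
```

```text
[0.6057 0.0101 0.061 ] [-3.1414e+00 -4.0000e-04 -1.5000e-03] [-0.04  0.53  1.47  0.    1.15  1.53]
green none
redtin ztop 0.0135 box [0.6044, 0.0088] [41.5 43.5] 89.9 px [258. 195.] n 802
wax ztop 0.0215 box [0.5214, 0.0541] [19.2 46.1] 71.8 px [216. 269.] n 499
setb ztop 0.0185 box [0.5867, 0.2621] [ 47. 111.] 89.5 px [ 18. 214.] n 2909
```

>>> jog_arm --rows '[[[-0.001, 0.001, 0.03], 0, 0.06], [[0, 0, 0.035], 0, 0.06], [[0, 0, 0.0225], 0, 0.06], [[0, 0, 0], 0, 0.06], [[0, 0, 0], 0, 0.03], [[0, 0, 0], 0, 0.03], [[0, 0, 0], 0, 0.03], [[0, 0, 0], 0, 0.03], [[0, 0, 0], 0, 0.03], [[0, 0, 0], 0, 0.03]]' --squeeze 20

```text
time_s: 10.27
ee_pos: [0.6058, 0.0098, -0.0248]
eef_rot: [-3.141, -0.003, -0.0]
force: [-1.2, 3.0, 6.9]
grip_width: 0.0411
grip_force: 20.0
```

>>> jog_arm --rows '[[[0, 0, -0.03], 0, 0.03], [[0, 0, -0.03], 0, 0.03], [[-0.0119, -0.0391, 0], 0, 0.03], [[-0.0119, -0.0391, 0], 0, 0.03], [[-0.0119, -0.0391, 0], 0, 0.03], [[-0.0119, -0.0391, 0], 0, 0.03], [[-0.0119, -0.0391, 0], 0, 0.03], [[-0.0119, -0.0391, 0], 0, 0.03], [[-0.0119, -0.0391, 0], 0, 0.03], [[0, 0, 0], 0, 0.03], [[0, 0, 0], 0, 0.03]]'

```text
time_s: 11.18
ee_pos: [0.5208, 0.2849, 0.034]
eef_rot: [-3.141, -0.001, 0.003]
force: [-0.4, -0.3, -1.5]
grip_width: 0.0408
grip_force: 20.0
```

```bash
python3 m3.py green,.593,.284,.05,0,.06 redtin,.521,.283,.04,.047,.067 setb,.52,.28,.16,.015,.025; python3 -c "
import cv2;i=cv2.imread('pics/last.png');cv2.imwrite('pics/t1.png',cv2.resize(i[130:330,150:470],None,fx=2.4,fy=2.4))"
```

```text
[0.5214 0.2834 0.0338] [-3.1415e+00 -7.0000e-04  1.0000e-03] [ 0.44  0.53  1.52 -0.    1.08  2.01]
green none
redtin ztop 0.0663 box [0.517, 0.2845] [38.6 38.4] 41.4 px [258. 232.] n 1688
setb ztop 0.0186 box [0.5713, 0.2853] [137.5  82.7] 1.2 px [257. 128.] n 10846
```

View pics/t1.png

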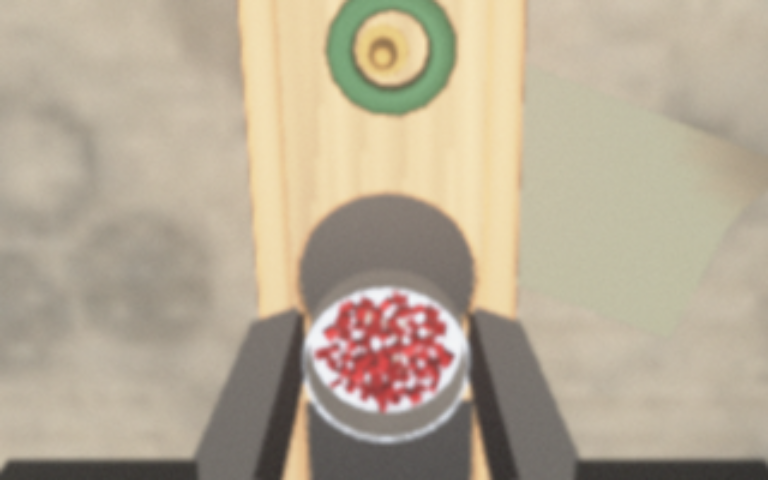

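The green ring sits flat over its post at (385,50), and the tin is held level and centred with the round well. Lowering it, then on to the beeswax.

>>> jog_arm --rows '[[[0, 0, 0.015], 0, 0.03], [[0, 0, 0.015], 0, 0.03], [[0, 0, 0.01], 0, 0.03], [[0, 0, 0.0055], 0, 0.03], [[0, 0, 0], 0, 0.03], [[0, 0, 0], 0, 0.055], [[0, 0, 0], 0, 0.055], [[0, 0, 0], 0, 0.055], [[0, 0, 0], 0, 0.055]]'

```text
time_s: 11.98
ee_pos: [0.5216, 0.2831, -0.0119]
eef_rot: [-3.141, -0.0, -0.0]
force: [-0.0, -0.7, 0.0]
grip_width: 0.055
grip_force: 0.0
```

>>> jog_arm --rows '[[[0, 0, -0.035], 0, 0.06], [[0, 0, -0.035], 0, 0.06], [[0, 0.0365, 0], 0, 0.06], [[0, 0.0365, 0], 0, 0.06], [[0, 0.0365, 0], 0, 0.06], [[0, 0.0365, 0], 0, 0.06], [[0, 0.0365, 0], 0, 0.06], [[0, 0.0365, 0], 0, 0.06], [[0, 0, 0], 0, 0.06], [[0, 0, 0], 0, 0.06]]'

```text
time_s: 12.82
ee_pos: [0.5215, 0.0628, 0.0581]
eef_rot: [-3.141, -0.001, -0.003]
force: [-0.3, -0.1, 0.5]
grip_width: 0.0601
grip_force: 0.0
```

```bash
python3 m3.py wax,.518,.065,.04,.006,.04 redtin,.521,.283,.028,.022,.04 purple,.508,-.065,.04,.003,.03
```

```text
[0.5215 0.064  0.058 ] [-3.1414e+00 -5.0000e-04 -1.5000e-03] [0.05 0.37 1.71 0.   1.06 1.62]
wax ztop 0.0218 box [0.5218, 0.067] [41.8 40.6] 44.1 px [254. 197.] n 1340
redtin ztop 0.0276 box [0.5203, 0.2795] [41.4 47.5] 25.6 px [ 34. 202.] n 547
purple ztop 0.0153 box [0.5084, -0.0643] [32.3 30.3] 47.4 px [382. 207.] n 480
```

>>> jog_arm --rows '[[[0, -0.002, 0.03], 0, 0.06], [[0, 0, 0.033], 0, 0.06], [[0, 0, 0.02], 0, 0.06], [[0, 0, 0], 0, 0.06], [[0, 0, 0], 0, 0.03], [[0, 0, 0], 0, 0.03], [[0, 0, 0], 0, 0.03], [[0, 0, 0], 0, 0.03], [[0, 0, 0], 0, 0.03], [[0, 0, 0], 0, 0.03]]'

```text
time_s: 13.7
ee_pos: [0.5222, 0.0663, -0.024]
eef_rot: [-3.141, -0.002, -0.0]
force: [0.5, 2.6, 7.0]
grip_width: 0.041
grip_force: 19.2
```

>>> jog_arm --rows '[[[0, 0, -0.03], 0, 0.03], [[0, 0, -0.03], 0, 0.03], [[-0.0122, -0.0361, 0], 0, 0.03], [[-0.0122, -0.0361, 0], 0, 0.03], [[-0.0122, -0.0361, 0], 0, 0.03], [[-0.0122, -0.0361, 0], 0, 0.03], [[-0.0122, -0.0361, 0], 0, 0.03], [[-0.0122, -0.0361, 0], 0, 0.03], [[0, 0, 0], 0, 0.03], [[0, 0, 0], 0, 0.03]]'

```text
time_s: 14.53
ee_pos: [0.4475, 0.284, 0.035]
eef_rot: [-3.142, -0.0, 0.003]
force: [0.6, 0.5, -0.3]
grip_width: 0.0408
grip_force: 17.3
```

```bash
python3 m3.py wax,.448,.283,.04,.045,.1  redtin,.521,.283,.028,.022,.04 setb,.52,.28,.16,.015,.025; python3 -c "
import cv2;i=cv2.imread('pics/last.png');cv2.imwrite('pics/t2.png',cv2.resize(i[110:330,150:470],None,fx=2.4,fy=2.4))"
```

```text
[0.448  0.2829 0.0349] [ 3.1415e+00 -1.0000e-04  1.1000e-03] [ 0.49  0.41  1.71 -0.    1.02  2.06]
wax ztop 0.0852 box [0.4506, 0.2831] [43.9 66.4] 21.0 px [258. 232.] n 3426
redtin ztop 0.0285 box [0.5193, 0.2819] [41.  40.6] 0.2 px [261. 128.] n 254
setb ztop 0.0186 box [0.5223, 0.2843] [177.1  82.7] 1.1 px [257.  93.] n 12989
```

View pics/t2.png

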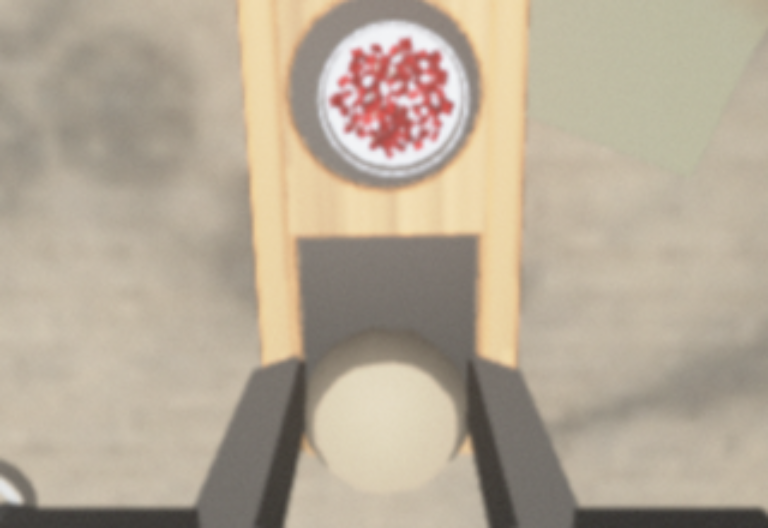

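The red tin is well down in the round well. The wax is held level above the square well, with centre columns 387 and 389, so I'll lower it.

>>> jog_arm --rows '[[[0, 0, 0.015], 0, 0.03], [[0, 0, 0.015], 0, 0.03], [[0, 0, 0.01], 0, 0.03], [[0, 0, 0.0065], 0, 0.03], [[0, 0, 0], 0, 0.03], [[0, 0, 0], 0, 0.058], [[0, 0, 0], 0, 0.058], [[0, 0, 0], 0, 0.058], [[0, 0, 0], 0, 0.058]]'

```text
time_s: 15.33
ee_pos: [0.4484, 0.2827, -0.0115]
eef_rot: [-3.141, -0.0, -0.0]
force: [0.4, -0.2, -0.2]
grip_width: 0.0579
grip_force: 0.0
```

>>> jog_arm --rows '[[[0, 0, -0.035], 0, 0.056], [[0, 0, -0.035], 0, 0.056], [[0.0068, 0.0386, 0], 0, 0.056], [[0.0068, 0.0386, 0], 0, 0.056], [[0.0068, 0.0386, 0], 0, 0.056], [[0.0068, 0.0386, 0], 0, 0.056], [[0.0068, 0.0386, 0], 0, 0.056], [[0.0068, 0.0386, 0], 0, 0.056], [[0.0068, 0.0386, 0], 0, 0.056], [[0.0068, 0.0386, 0], 0, 0.056], [[0.0068, 0.0386, 0], 0, 0.056], [[0, 0, 0], 0, 0.056]]'

```text
time_s: 16.33
ee_pos: [0.51, -0.0701, 0.0586]
eef_rot: [3.141, -0.001, -0.005]
force: [-0.2, 0.0, 0.2]
grip_width: 0.0562
grip_force: 0.0
```

>>> jog_arm --rows '[[[0, 0, 0], 0, 0.056], [[0, 0, 0], 0, 0.056]]'

```text
time_s: 16.5
ee_pos: [0.5091, -0.0644, 0.0582]
eef_rot: [-3.141, 0.0, -0.001]
force: [0.5, -0.5, -0.3]
grip_width: 0.056
grip_force: 0.0
```

```bash
python3 m3.py purple,.508,-.065,.04,.003,.03 chisel,.456,-.027,.09,.006,.03 carb,.537,-.248,.16,.015,.025 cpost,.622,-.254,.04,.035,.06; python3 - <<'E'
from meas import *
c=shot("scene");P=world(c);z=P[...,2]
blob(c,P,"wax",(z>.026)&(z<.06),(.44,.29),.045)
blob(c,P,"tin",(z>.024)&(z<.06),(.514,.29),.035)
E
```

```text
[ 0.5091 -0.0638  0.0583] [-3.1414e+00  2.0000e-04  5.0000e-04] [-0.2   0.34  1.74  0.    1.05  1.37]
purple ztop 0.0154 box [0.508, -0.0657] [31.1 29.6] 0.0 px [259. 196.] n 461
chisel ztop 0.0173 box [0.4548, -0.054] [20.2 67.6] 0.0 px [249. 245.] n 945
carb ztop 0.0186 box [0.5371, -0.2479] [ 84.5 236.8] 85.7 px [453. 142.] n 14658
cpost ztop 0.0437 box [0.6218, -0.2526] [ 7.3 12.9] 18.6 px [495.  73.] n 127
wax ztop 0.0346 box [0.4326, 0.285] [39.5 42.9] 31.1 px [200. 289.] n 280
tin ztop 0.0278 box [0.5149, 0.2845] [39.9 45.2] 47.4 px [171. 270.] n 71
```

>>> jog_arm --rows '[[[-0.001, 0.0015, 0.03], 0, 0.056], [[0, 0, 0.035], 0, 0.056], [[0, 0, 0.0215], 0, 0.056], [[0, 0, 0], 0, 0.056], [[0, 0, 0], 0, 0.022], [[0, 0, 0], 0, 0.022], [[0, 0, 0], 0, 0.022], [[0, 0, 0], 0, 0.022], [[0, 0, 0], 0, 0.022], [[0, 0, 0], 0, 0.022]]' --squeeze 15

```text
time_s: 17.43
ee_pos: [0.5092, -0.0663, -0.0269]
eef_rot: [3.141, -0.002, -0.0]
force: [-1.3, 0.8, 7.9]
grip_width: 0.0314
grip_force: 14.8
```

>>> jog_arm --rows '[[[0, 0, -0.03], 0, 0.022], [[0, 0, -0.035], 0, 0.022], [[0.0191, 0.0314, 0], 0, 0.022], [[0.0191, 0.0314, 0], 0, 0.022], [[0.0191, 0.0314, 0], 0, 0.022], [[0.0191, 0.0314, 0], 0, 0.022], [[0.0191, 0.0314, 0], 0, 0.022], [[0.0191, 0.0314, 0], 0, 0.022], [[0, 0, 0], 0, 0.022], [[0, 0, 0], 0, 0.022]]'

```text
time_s: 18.27
ee_pos: [0.6228, -0.2559, 0.0364]
eef_rot: [-3.141, 0.0, -0.002]
force: [-0.8, 0.9, -0.4]
grip_width: 0.0314
grip_force: 14.8
```

```bash
python3 m3.py carb,.537,-.248,.16,.015,.025; python3 -c "
import cv2;i=cv2.imread('pics/last.png');cv2.imwrite('pics/t3.png',cv2.resize(i[110:330,150:470],None,fx=2.4,fy=2.4))"
```

```text
[ 0.6225 -0.2547  0.0365] [-3.1413e+00  5.0000e-04 -1.0000e-03] [-0.44  0.7   1.26  0.    1.19  1.13]
carb ztop 0.0185 box [0.6248, -0.2572] [82.8 64.1] 86.0 px [259. 192.] n 4117
```

View pics/t3.png

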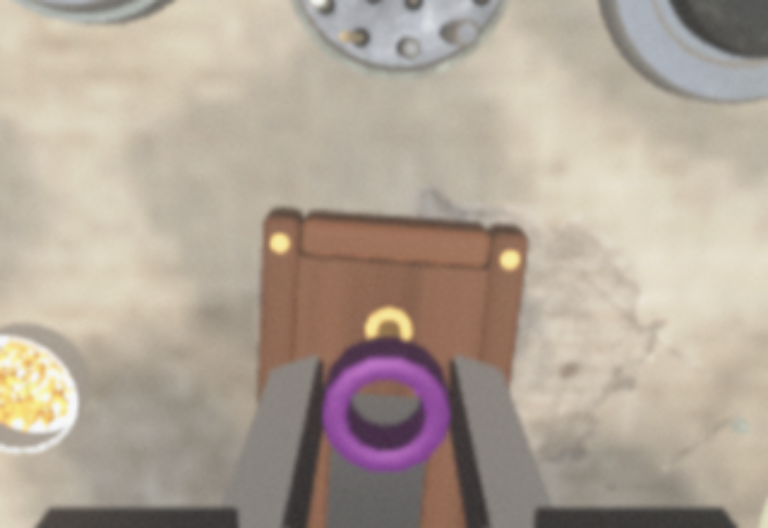

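The post collar is at (389,325) and the held ring at column 386, so about 1 mm off. Lowering, then on to the chisel with a quarter turn.

>>> jog_arm --rows '[[[0, 0.001, 0], 0, 0.022], [[0, 0, 0.015], 0, 0.022], [[0, 0, 0.015], 0, 0.022], [[0, 0, 0.01], 0, 0.022], [[0, 0, 0.006], 0, 0.022], [[0, 0, 0], 0, 0.022], [[0, 0, 0], 0, 0.05], [[0, 0, 0], 0, 0.05], [[0, 0, 0], 0, 0.05], [[0, 0, 0], 0, 0.05]]'

```text
time_s: 19.15
ee_pos: [0.623, -0.2557, -0.0088]
eef_rot: [3.141, -0.001, -0.0]
force: [0.1, 0.2, 0.0]
grip_width: 0.0496
grip_force: 0.0
```

>>> jog_arm --rows '[[[0, 0, -0.035], 0, 0.05], [[0, 0, -0.035], 0, 0.05], [[-0.0239, -0.0312, 0], 0, 0.05], [[-0.0239, -0.0312, 0], 0, 0.05], [[-0.0239, -0.0312, 0], 0, 0.05], [[-0.0239, -0.0312, 0], 0, 0.05], [[-0.0239, -0.0312, 0], 0, 0.05], [[-0.0239, -0.0312, 0], 0, 0.05], [[-0.0239, -0.0312, 0], 0, 0.05], [[0, 0, -0.02], -7.1, 0.05], [[0, 0, -0.02], -7.1, 0.05], [[0, 0, 0], -7.1, 0.05]]'

```text
time_s: 20.15
ee_pos: [0.4571, -0.0369, 0.1045]
eef_rot: [3.139, -0.005, 0.379]
force: [-0.2, 0.2, -0.0]
grip_width: 0.0501
grip_force: 0.0
```

>>> jog_arm --rows '[[[0, 0, 0], -7, 0.05], [[0, 0, 0], -7, 0.05], [[0, 0, 0], -7, 0.05], [[0, 0, 0], -7, 0.05], [[0, 0, 0], -7, 0.05], [[0, 0, 0], -7, 0.05], [[0, 0, 0], -7, 0.05], [[0, 0, 0], -7, 0.05], [[0, 0, 0], -7, 0.05], [[0, 0, 0], -5.7, 0.05], [[0, 0, 0], 0, 0.05], [[0, 0, 0], 0, 0.05]]'

```text
time_s: 21.15
ee_pos: [0.4557, -0.0372, 0.101]
eef_rot: [3.141, 0.0, 1.567]
force: [0.1, 0.6, 0.4]
grip_width: 0.0498
grip_force: 0.0
```

```bash
python3 - <<'E'
from meas import *
c=shot("wrist"); o=get_obs(); print(o["ee_pos"].round(4),o["eef_rot"].round(4),o["qpos"].round(2)); P=world(c);z=P[...,2]; save(c,"ch.png",None,1.4)
for lo in (.004,.008,.012): blob(c,P,"chisel",(z>lo)&(z<.03)&(abs(P[...,0]-.455)<.025),(.455,-.027),.1)
for l in ("chisel_centre",):
  for r in spot_point(l,c)[:2]:
    u,v=r["at"][0]*512,r["at"][1]*384; print(r["p"],u,v,atz(c,u,v,.0105))
m=(z>.006)&(z<.03)&(abs(P[...,0]-.455)<.025)&(abs(P[...,1]+.027)<.1); Q=P[m]
for y in np.arange(-.12,.07,.01):
    s=Q[(Q[:,1]>y)&(Q[:,1]<y+.01)]
    if len(s)>3: print(round(y,3),len(s),s[:,0].min().round(4),s[:,0].max().round(4),np.percentile(s[:,2],90).round(4))
c=shot("scene");P=world(c);z=P[...,2];hsv=cv2.cvtColor(c["image"],cv2.COLOR_RGB2HSV)
blob(c,P,"purple",(hsv[...,0]>120)&(hsv[...,0]<155)&(hsv[...,1]>50)&(z<.05),(.615,-.25),.04)
E
```

```text
[ 0.4556 -0.0372  0.1009] [3.1412e+00 1.0000e-04 1.5667e+00] [-0.16  0.17  1.86 -0.    1.12 -0.16]
chisel ztop 0.017 box [0.4498, -0.016] [140.6  17.6] 89.9 px [251. 170.] n 1315
chisel ztop 0.0171 box [0.4498, -0.038] [96.3 17.6] 89.9 px [251. 183.] n 1027
chisel ztop 0.0173 box [0.4498, -0.0391] [17.3 94.2] 2.2 px [251. 188.] n 821
0.9 252.2112 159.2832 [ 0.45082409 -0.01168963  0.0105    ]
-0.09 63 0.4413 0.4573 0.0183
-0.08 102 0.4426 0.4573 0.0174
-0.07 98 0.4416 0.4574 0.0175
-0.06 119 0.4405 0.4586 0.0179
-0.05 130 0.4407 0.4586 0.018
-0.04 130 0.4408 0.4586 0.0173
-0.03 119 0.4422 0.4575 0.0161
-0.02 93 0.4435 0.4563 0.0139
-0.01 98 0.4436 0.4563 0.014
-0.0 92 0.4437 0.4553 0.0126
0.01 57 0.4461 0.453 0.0083
0.02 58 0.4463 0.4531 0.0078
0.03 47 0.4464 0.4531 0.0077
0.04 29 0.4466 0.4522 0.0071
0.05 13 0.4467 0.4522 0.0072
purple ztop 0.0328 box [0.6088, -0.2482] [19.7 39.3] 37.1 px [294. 151.] n 45
```

View pics/ch.png

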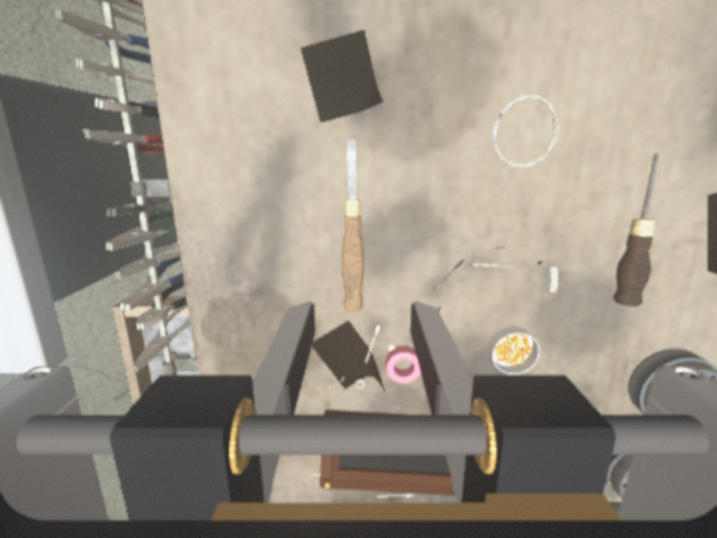

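The chisel lies at columns 345–358 with its handle toward the robot's right, at world x≈0.450 and y from −0.087 to +0.056, so its middle is at −0.016. Grasping at y≈−0.037.

>>> jog_arm --rows '[[[0, -0.0055, 0.03], 0, 0.05], [[0, 0, 0.035], 0, 0.05], [[0, 0, 0.035], 0, 0.05], [[0, 0, 0.02], 0, 0.05], [[0, 0, 0.008], 0, 0.05], [[0, 0, 0], 0, 0.05], [[0, 0, 0], 0, 0.01], [[0, 0, 0], 0, 0.01], [[0, 0, 0], 0, 0.01], [[0, 0, 0], 0, 0.01], [[0, 0, 0], 0, 0.01], [[0, 0, 0], 0, 0.01]]' --squeeze 30

```text
time_s: 22.3
ee_pos: [0.4503, -0.0372, -0.0267]
eef_rot: [3.141, 0.0, 1.57]
force: [-3.0, 0.2, 5.9]
grip_width: 0.0169
grip_force: 30.0
```

>>> jog_arm --rows '[[[0, 0, 0], 0, 0.01], [[0, 0, -0.02], 0, 0.01], [[0, 0, -0.025], 0, 0.01], [[0, 0, -0.025], 0, 0.01], [[-0.0348, 0.0079, 0], 0, 0.01], [[-0.0348, 0.0079, 0], 0, 0.01], [[-0.0348, 0.0079, 0], 0, 0.01], [[-0.0348, 0.0079, 0], 0, 0.01], [[-0.0348, 0.0079, 0], 0, 0.01], [[-0.0348, 0.0079, 0], 0, 0.01], [[0, 0, 0], 6.7, 0.01], [[0, 0, 0], 6.7, 0.01]]'

```text
time_s: 23.3
ee_pos: [0.4972, -0.2477, 0.0423]
eef_rot: [-3.141, -0.0, 1.329]
force: [-0.2, -0.0, -0.8]
grip_width: 0.0166
grip_force: 30.0
```

>>> jog_arm --rows '[[[0, 0, 0], 6.7, 0.01], [[0, 0, 0], 6.7, 0.01], [[0, 0, 0], 6.7, 0.01], [[0, 0, 0], 6.7, 0.01], [[0, 0, 0], 6.7, 0.01], [[0, 0, 0], 6.7, 0.01], [[0, 0, 0], 6.7, 0.01], [[0, 0, 0], 6.7, 0.01], [[0, 0, 0], 6.7, 0.01], [[0, 0, 0], 6.7, 0.01], [[0, 0, 0], 6.7, 0.01], [[0, 0, 0], 6.9, 0.01]]'

```text
time_s: 24.3
ee_pos: [0.4973, -0.246, 0.0427]
eef_rot: [-3.141, 0.0, -0.076]
force: [-0.2, 0.4, -0.5]
grip_width: 0.0165
grip_force: 30.0
```

>>> jog_arm --rows '[[[0, 0, 0], 0, 0.01], [[0, 0, 0], 0, 0.01]]'

```text
time_s: 24.47
ee_pos: [0.4974, -0.246, 0.0427]
eef_rot: [-3.142, 0.0, -0.066]
force: [-0.9, -0.8, -0.4]
grip_width: 0.0164
grip_force: 30.0
```

```bash
python3 m3.py chisel,.52,-.247,.1,.05,.11 carb,.537,-.248,.16,.015,.025; python3 - <<'E'
from meas import *
c=shot("wrist");P=world(c);z=P[...,2]
m=(z>.05)&(z<.12)&(abs(P[...,1]+.248)<.02)&(P[...,0]>.5);Q=P[m]
for x in np.arange(.5,.63,.015):
    s=Q[(Q[:,0]>x)&(Q[:,0]<x+.015)]
    if len(s)>3: print(x.round(3),np.median(s[:,1]).round(4),np.percentile(s[:,2],[10,90]).round(4))
save(c,"chp.png",(130,0,390,290),2.05)
E
```

```text
[ 0.4974 -0.246   0.0427] [-3.1416e+00  1.0000e-04 -6.5700e-02] [-0.53  0.45  1.64  0.    1.06  1.11]
chisel ztop 0.0885 box [0.5204, -0.2519] [ 44.8 136.7] 74.7 px [258. 210.] n 4098
carb ztop 0.0186 box [0.5456, -0.2511] [ 82.8 218.8] 85.6 px [261. 108.] n 13880
0.5 -0.2475 [0.0825 0.1158]
0.515 -0.2476 [0.0793 0.0835]
0.53 -0.2484 [0.0787 0.0826]
0.545 -0.249 [0.0755 0.0779]
0.56 -0.2498 [0.0748 0.0769]
0.575 -0.2506 [0.0742 0.0763]
0.59 -0.2507 [0.0741 0.076 ]
```

View pics/chp.png

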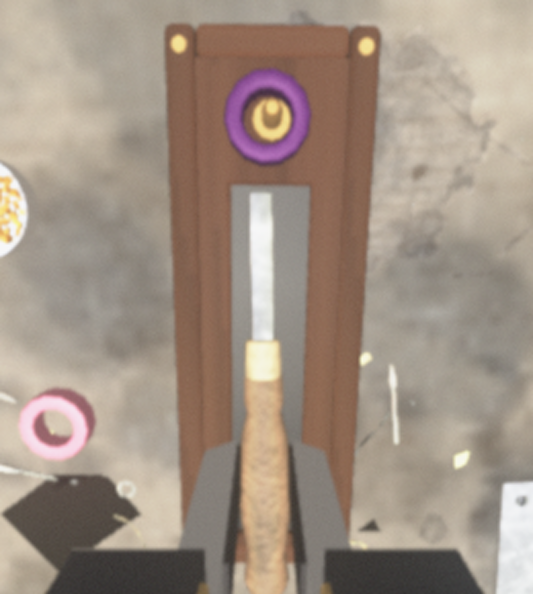

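The purple ring sits over its post at (268,116), and the chisel is held level above the channel. I'll check the blade tip against the channel end before lowering.

```bash
python3 - <<'E'
from h import *
c=shot("wrist")
f=lambda u,v,z:atz(c,u/2.05+130,v/2.05,z).round(4)
print("tip",f(260,193,.076),"chan end L,R",f(232,185,.018),f(310,185,.018),"blade mid",f(262,300,.077),"handle",f(265,400,.087),"chan L,R lower",f(232,420,.018),f(303,420,.018))
E
```

```text
tip [ 0.5914 -0.2513  0.076 ] chan end L,R [ 0.5978 -0.2398  0.018 ] [ 0.5957 -0.2718  0.018 ] blade mid [ 0.5582 -0.2497  0.077 ] handle [ 0.5269 -0.2487  0.087 ] chan L,R lower [ 0.4952 -0.2314  0.018 ] [ 0.4931 -0.2643  0.018 ]
```

>>> jog_arm --rows '[[[-0.004, 0.0015, 0], 2, 0.01], [[0, 0, 0.018], 0, 0.01], [[0, 0, 0.018], 0, 0.01], [[0, 0, 0.012], 0, 0.01], [[0, 0, 0.0075], 0, 0.01], [[0, 0, 0], 0, 0.01], [[0, 0, 0], 0, 0.02], [[0, 0, 0], 0, 0.035], [[0, 0, 0], 0, 0.045], [[0, 0, 0], 0, 0.045]]'

```text
time_s: 25.45
ee_pos: [0.4936, -0.2474, -0.0122]
eef_rot: [3.141, -0.001, -0.105]
force: [-0.1, 0.2, 0.5]
grip_width: 0.0369
grip_force: 0.0
```

>>> jog_arm --rows '[[[0, 0, -0.02], 0, 0.045], [[0, 0, -0.03], 0, 0.045], [[0, 0, -0.04], 0, 0.045], [[0, 0, -0.04], 0, 0.045], [[-0.02, -0.03, -0.02], 0, 0.06], [[-0.02, -0.03, -0.02], 0, 0.06], [[-0.02, -0.03, -0.02], 0, 0.06], [[0, -0.03, -0.02], 0, 0.06], [[0, -0.03, -0.02], 0, 0.06], [[0, -0.03, 0], 0, 0.06], [[0, 0, 0], 0, 0.06], [[0, 0, 0], 0, 0.06]]'

```text
time_s: 26.45
ee_pos: [0.4526, -0.0611, 0.2177]
eef_rot: [3.141, -0.001, -0.102]
force: [0.6, -0.2, 0.9]
grip_width: 0.06
grip_force: 0.0
```

```bash
python3 m3.py carb,.537,-.248,.16,.015,.025 purple,.622,-.255,.04,.025,.05 chisel,.5,-.248,.06,.0255,.05 setb,.52,.283,.16,.015,.025 green,.593,.284,.05,.024,.036 redtin,.52,.283,.03,.024,.05 wax,.448,.283,.03,.024,.05
```

```text
[ 0.4524 -0.0619  0.2173] [ 3.1414e+00 -1.0000e-04 -1.0380e-01] [-0.22  0.05  1.7  -0.    1.39  1.46]
carb ztop 0.0187 box [0.5369, -0.2486] [ 83.8 237.6] 85.6 px [381.  83.] n 6688
purple ztop 0.0337 box [0.6194, -0.2532] [30.1 33.7] 39.1 px [390.  29.] n 345
chisel ztop 0.0305 box [0.4905, -0.2441] [17.3 87.9] 82.2 px [379. 131.] n 499
setb ztop 0.0187 box [0.5209, 0.2812] [237.5  85.2] 1.2 px [ 34. 135.] n 4948
green ztop 0.0324 box [0.5814, 0.2885] [15.4  4.2] 65.1 px [  6. 102.] n 22
redtin ztop 0.0281 box [0.5191, 0.2902] [41.2 24.4] 1.5 px [ 20. 146.] n 93
wax ztop 0.0346 box [0.4444, 0.2715] [45.4 41. ] 84.2 px [ 48. 193.] n 581
```

View pics/last.png

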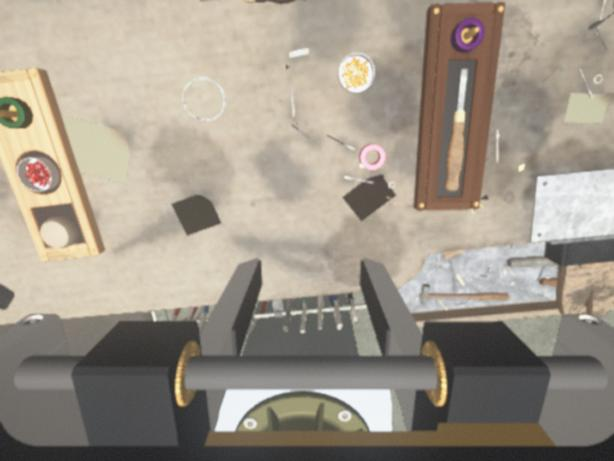

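The picture shows everything in place: purple ring (469,35), chisel in the channel (460,130), green ring (13,112), red tin (37,172), and beeswax (56,233), though this view is oblique. I'll look straight down on the setting board to check the beeswax centring.

>>> jog_arm --rows '[[[0, 0, 0], -6, 0.06], [[0, -0.038, 0], 0, 0.06], [[0, -0.038, 0], 0, 0.06], [[0, -0.038, 0], 0, 0.06], [[0, -0.038, 0], 0, 0.06], [[0, -0.038, 0], 0, 0.06], [[0, -0.038, 0], 0, 0.06], [[0, -0.038, 0], 0, 0.06], [[0, -0.038, 0], 0, 0.06], [[0, -0.038, 0], 0, 0.06], [[0, 0, 0], 0, 0.06], [[0, 0, 0], 0, 0.06]]'

```text
time_s: 27.5
ee_pos: [0.4528, 0.2803, 0.2163]
eef_rot: [3.141, 0.001, 0.001]
force: [-0.4, 0.0, 0.5]
grip_width: 0.0598
grip_force: 0.0
```

```bash
python3 m3.py setb,.52,.283,.16,.015,.025 green,.593,.284,.05,.02,.036 redtin,.52,.283,.03,.024,.05 wax,.448,.283,.04,.022,.05; python3 -c "
import cv2;i=cv2.imread('pics/last.png');cv2.imwrite('pics/f.png',cv2.resize(i[40:300,180:440],None,fx=2.2,fy=2.2))"
```

```text
[0.453  0.2792 0.2165] [ 3.1408e+00  1.1000e-03 -4.0000e-04] [ 0.48  0.23  1.5  -0.    1.41  2.06]
setb ztop 0.0186 box [0.5213, 0.2844] [237.7  83.2] 1.2 px [255. 100.] n 6041
green none
redtin ztop 0.0287 box [0.5051, 0.2836] [37.  12.5] 83.4 px [256. 132.] n 29
wax ztop 0.0347 box [0.4437, 0.2798] [40.6 41.2] 0.1 px [259. 172.] n 592
```

View pics/f.png

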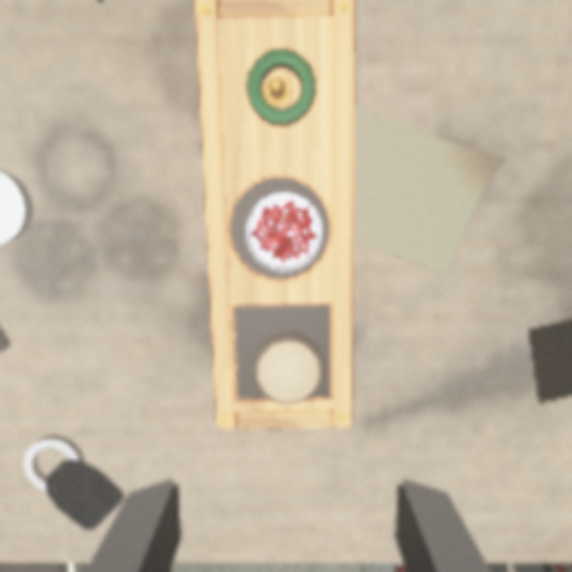

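From straight above, the wax is about 5.6 and 3 mm off centre, which is inside the 12 mm tolerance, and its top at 34.7 mm means it is on the floor of the well. The ring and tin are seated. On the carving board, the chisel's middle is about 3 mm off along the channel, about 1 mm across and about 0.04 rad in angle. Handing in.

```bash
python3 -c "
from station import *
print(hand_in())"
```

```text
the job is handed in; nothing more can be done
None
```

Both boards are made up and the job is handed in at about 27.5 s of the 125 s, but the hand-in returned no verdict; my last measurements put every part within its tolerance, and I never reached for the yellow tin or the graver.

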